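Put the desk kit back into its fitted foam trays

ROBOT

A 6-joint arm with a two-finger parallel gripper is mounted at the origin on a cart in front of the work surface, level with it; the furniture and walls round the work are solid. World frame = base frame: x ahead of the robot, y to its left, z up, the work surface at z = 0. Lengths are in mm, angles in rad, forces in N, time in s.
With the tool pointing down it reaches from about 350 to 875 mm from the base axis. Payload 4.2 kg.
Tool frame: the origin (TCP) lies midway between the tips of the shut fingers; the grasp point (between the pads) lies 19 mm behind it (arm.tcp_to_grasp is the distance from the TCP to the grasp point, in mm); z points along the fingers, y is the line along which they close (so a half turn about z gives the same grasp; the last joint's range is limited). The gripper opens to 85 mm and grips with 20 to 120 N. Pads are 22 mm wide; open, the fingers measure 114 mm over their backs; the gripper's body (76 mm by 85 mm) begins 54 mm behind the grasp point. The pads swing forward as they close: fully open they stand 13 mm farther back than shut.
Start: joints at [-0.853, 0.385, 0.008, 0, -1.194, -0.259], TCP at [276.807, -560.337, 231.312] pointing down, gripper open.
Joint ranges: [-3.14, 3.14], [-1.21, 2.06], [-1.07, 1.41], [-3.16, 2.05], [-2.99, -0.16], [-3.1, 3.1]. Speed limits (rad/s): [2.79, 2.79, 3.14, 3.14, 3.14, 3.14].

INTERFACE

Orientations are given as a unit quaternion [x, y, z, w].
In Python, from bench import arm, imaging, job, models gives the robot as it stands.
- The arm moves only by the tool arm_command, never from a script. Its argument "rows" is a list of rows, each an object with "grip": the opening, from 0 (shut) to 1 (fully open); "linear": the shift along the tool's x, y, z in mm, a list of three; "rot": the turn, a rotation vector about the tool's x, y, z in rad, a list of three. In form: [{"grip": grip, "linear": [tx, ty, tz], "rot": [rx, ry, rz]}, ...]. A call has 1 to 10 rows; each row is the pose to reach, as a shift and turn from the pose commanded when the call began, along the tool's axes at that moment; what a row does not reach only later rows make up. A row lasts 1/8 s, in which the tool goes at most 62.5 mm and 10.7 degrees, less where a joint would pass 70% of its speed; a pose out of reach is approached as far as the arm can. A call with a gripper value outside its range is refused whole. The fingers move at their own pace and stop on an object; the grip force is fixed at half the most. Time passes only in rows, so rows that repeat a pose let the fingers close. It gives the time, the measured TCP pose, the force, the opening and the grip force at its end, in the units of the state.
- arm.read_state(): the state, without advancing time (a new reading comes with each control period).
- imaging.get_image(name): name is "scene" or "top" or "wrist"; returns a dict with "frame" (420x560x3 uint8, red, green, blue), "fx", "fy", "cx", "cy" (pixels), "extrinsics" (4x4, takes a point from world to camera coordinates); the wrist camera has in their place "T_tool_cam" (4x4, takes a point from camera to tool coordinates, whose origin is the TCP and whose axes are the flange's). Camera axes: x right, y down, z forward; pixel columns grow to the right and rows downward; lengths in mm; the calibration is good to about 2 mm. A picture is of the moment at which its call begins: read the wrist's pose just before it. There is no depth.
- job.job_done(): hands the job in; it is judged then, once.
Trained networks look in a picture, given as the dict that the camera call returned (one of the last four; its "shot" number tells which), for a name from the list of things; names that differ only in an ending like _2 or _b are one class to them, and where a whole thing is asked for, a point or a joint stands for the part that bears it (a point fixed in the world has none). Each returns a list of dicts, best first, with "score" (0 to 1); they miss things now and then, are a little off and sometimes report something else, mostly with a low value. They report only what shows in the picture. A call takes as long as a camera call.
- models.spot_in(picture, query): "rect" ([left, top, right, bottom] in pixels, round what is visible of it).
- models.tip_of(picture, query): "pixel" ([column, row] in pixels: a listed point, or the origin of a listed thing).
The state is a dict: "clock": time; "joints": joint angles; "joint_vel": joint speeds; "joint_efforts": joint torques, N m; "position": TCP position; "ee_rot": TCP orientation; "contact_force": force on the tool from outside, world axes, zero at the start; "wrist_torque": the same for the moment, N m; "gripper_width": finger opening in mm; "grasp_force": force on a finger pad.
Only numpy, scipy, OpenCV 4.12 (cv2) and the standard library are available. Lean on these libraries where they do the work, as an engineer would, in place of code of your own. Each camera call takes 0.05 s, during which the arm holds its last target. There are 200 camera calls.

TASK

Put the power brick, the grey hub, the roll of black tape and the red battery cell from the blue mat away into the foam trays on the bench, each flat on the yellow floor of the cut-out that is made for its shape and size. Leave the mug where it stands.

Things in the scene. Friction and masses are not known exactly. Their poses are not given: they have to be found in the camera images.
- brick_center (a point): centre (half-way up) of the black power brick, a block 92 mm along its x, 48 mm along its y, 30 mm high, z up; it lies flat on a blue bench mat whose top is 2 mm above the bench
- hub_center (a point): centre (half-way up) of the grey four-port hub, a flat bar 30 mm along its x, 100 mm along its y, 14 mm high, z up; it lies flat on the blue mat (top 2 mm above the bench)
- tape_center (a point): centre (half-way up) of the small roll of black tape with a pale core, lying flat: 57 mm across, 19 mm high (treat it as a solid disc and grasp it across its outside), z up; on the blue mat (top 2 mm above the bench)
- cell_center (a point): centre (on its axis) of the red battery cell with a gold end, 14 mm thick, 51 mm long along its y, lying on its side on the blue mat (top 2 mm above the bench)
- brick_tray_floor (a point): centre of the cut-out's yellow floor in the foam tray for the power brick: a fixed tray with a yellow floor (its upper face, at this point, 3 mm above the bench) and a grey foam rim 10 mm wide whose top is 5 mm above that floor. The cut-out is a rectangle 108 mm along the tray's x by 64 mm along its y; in the middle of each long side the rim is left open for 44 mm as a finger notch. z points up; either way round serves
- hub_tray_floor (a point): centre of the cut-out's yellow floor in the foam tray for the hub: a fixed tray with a yellow floor (its upper face, at this point, 3 mm above the bench) and a grey foam rim 10 mm wide whose top is 5 mm above that floor. The cut-out is a rectangle 116 mm along the tray's x by 46 mm along its y; in the middle of each long side the rim is left open for 44 mm as a finger notch. z points up; either way round serves
- tape_tray_floor (a point): centre of the cut-out's yellow floor in the foam tray for the tape roll: a fixed tray with a yellow floor (its upper face, at this point, 3 mm above the bench) and a grey foam rim 10 mm wide whose top is 5 mm above that floor. The cut-out is round, 74 mm across, in a square tray of 94 mm. z points up; either way round serves
- cell_tray_floor (a point): centre of the cut-out's yellow floor in the foam tray for the battery cell: a fixed tray with a yellow floor (its upper face, at this point, 3 mm above the bench) and a grey foam rim 10 mm wide whose top is 5 mm above that floor. The cut-out is a rectangle 67 mm along the tray's x by 30 mm along its y; in the middle of each long side the rim is left open for 44 mm as a finger notch. z points up; either way round serves
- mug_center (a point): centre (half-way up) of the white and teal mug that stands on the bench behind the trays, to be left alone: 83 mm across, 104 mm high, its handle reaching 70 mm from this point along its -y

How it is judged:
By the outcome, as a careful person would: the job done as asked, in the order asked, and still so for the second after the job is handed in, with the robot touching nothing.
It also fails if it takes over 120 s, if anything falls off the work surface, if the arm or the gripper's body presses on something with over 40 N, if the wrist force passes 120 N, or if a joint passes its speed limit or range.

## Working session

There is one attempt and no reset: what is moved stays moved. The work goes in short steps, Python scripts to look and compute and a tool call to move; the robot and the scene stay as the last step left them, time stands still between calls to the robot, and variables do not carry over. Pictures are saved under pics/ and viewed, at most 17 in all, crops included, and the job is handed in when it is done.

Besides the shell and the picture viewer there is one more tool, called after "Request:" in YAML: its name, and indented under it one key for each argument. arm_command: Moves the arm, as the interface text tells. Its arguments: {"type":"object","properties":{"rows":{"type":"array"}},"required":["rows"]}

```bash
mkdir -p pics; ls
cat > h.py <<'E'
import numpy as np, cv2
from bench import arm, imaging, job, models
from scipy.spatial.transform import Rotation as R
def save(p,n): cv2.imwrite(f'pics/{n}.png',p['frame'][:,:,::-1])
def cam(p,st=None):
    if 'extrinsics' in p: 
        E=np.array(p['extrinsics']); return np.linalg.inv(E)
    T=np.eye(4);T[:3,:3]=R.from_quat(st['ee_rot']).as_matrix();T[:3,3]=st['position']
    return T@np.array(p['T_tool_cam'])
def px2w(p,px,z,st=None):
    C=cam(p,st); d=C[:3,:3]@np.array([(px[0]-p['cx'])/p['fx'],(px[1]-p['cy'])/p['fy'],1])
    return C[:3,3]+d*(z-C[2,3])/d[2]
Z=dict(brick_center=17,hub_center=9,tape_center=11.5,cell_center=9,brick_tray_floor=3,hub_tray_floor=3,tape_tray_floor=3,cell_tray_floor=3,mug_center=52)
E
python3 - <<'E'
from h import *
s=arm.read_state();print({k:np.round(v,3).tolist() for k,v in s.items()})
for n in('top','scene'):
    p=imaging.get_image(n);save(p,n)
    print(n,np.round(cam(p)[:3,3]))
    for q,z in Z.items():
        r=models.tip_of(p,q)
        print(q,[(np.round(a['pixel']).tolist(),round(a['score'],2),np.round(px2w(p,a['pixel'],z)[:2]).tolist()) for a in r[:3]])
E
```

```text
pics
{'clock': 0.0, 'joints': [-0.853, 0.386, 0.007, -0.0, -1.194, -0.259], 'joint_vel': [-0.0, 0.0, 0.001, -0.001, 0.002, -0.0], 'joint_efforts': [0.0, -39.229, 18.84, 4.186, -0.005, -0.0], 'position': [276.547, -559.843, 230.227], 'ee_rot': [-0.227, 0.974, 0.001, -0.0], 'contact_force': [0.252, -0.296, 0.397], 'wrist_torque': [-0.024, -0.036, 0.022], 'grasp_force': 0.0, 'gripper_width': 85.591}
top [ 475.  -50. 1003.]
brick_center [([148.0, 175.0], 0.91, [615.0, 283.0])]
hub_center [([177.0, 234.0], 0.88, [470.0, 210.0])]
tape_center [([193.0, 188.0], 0.8, [584.0, 173.0])]
cell_center [([133.0, 220.0], 0.49, [503.0, 322.0])]
brick_tray_floor [([277.0, 252.0], 0.92, [426.0, -38.0]), ([372.0, 241.0], 0.43, [456.0, -274.0])]
hub_tray_floor [([328.0, 229.0], 0.87, [484.0, -164.0])]
tape_tray_floor [([427.0, 245.0], 0.63, [446.0, -411.0])]
cell_tray_floor [([375.0, 242.0], 0.8, [453.0, -280.0])]
mug_center [([344.0, 177.0], 0.62, [608.0, -196.0])]
scene [-199.  824.  983.]
brick_center [([186.0, 266.0], 0.81, [611.0, 272.0])]
hub_center [([237.0, 280.0], 0.82, [473.0, 217.0])]
tape_center [([218.0, 251.0], 0.76, [591.0, 171.0]), ([297.0, 178.0], 0.16, [635.0, -248.0])]
cell_center [([317.0, 210.0], 0.61, [484.0, -155.0]), ([197.0, 301.0], 0.57, [505.0, 333.0])]
brick_tray_floor [([310.0, 235.0], 0.77, [434.0, -52.0])]
hub_tray_floor [([316.0, 210.0], 0.56, [488.0, -157.0])]
tape_tray_floor [([371.0, 176.0], 0.85, [452.0, -423.0])]
cell_tray_floor [([346.0, 198.0], 0.52, [451.0, -269.0])]
mug_center [([294.0, 179.0], 0.55, [605.0, -193.0])]
```

```bash
python3 -c "
import cv2;a=cv2.imread('pics/top.png');cv2.imwrite('pics/top2.png',cv2.resize(a[140:300,90:490],None,fx=2,fy=2,interpolation=cv2.INTER_CUBIC))"
```

```text
(no output)
```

View pics/top2.png

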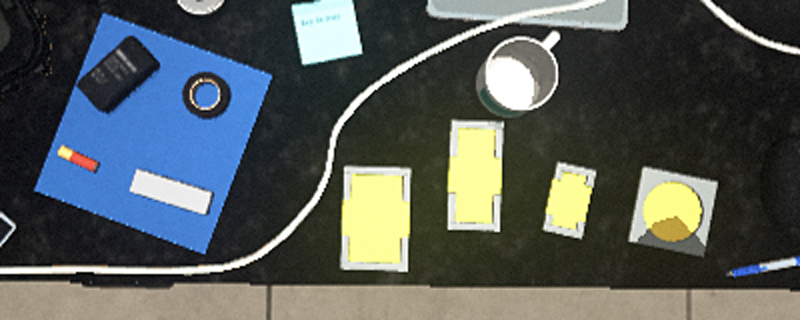

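View pics/scene.png

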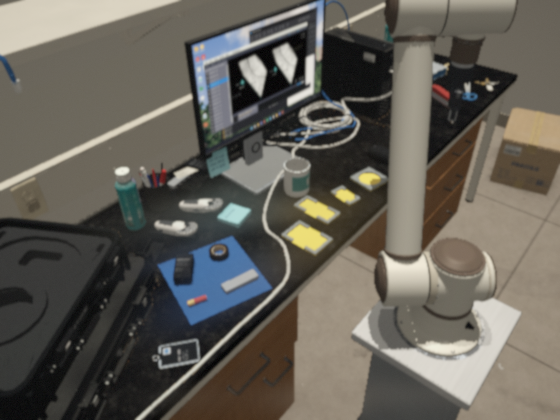

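The top view (2x crop) shows the four trays with their long sides roughly along world x, and the items on the blue mat. The networks agree with both pictures. Next I'll get the angles by segmentation.

```bash
cat >> h.py <<'E'
def hull_rect(p,mask,z,st=None,minA=40):
    out=[]
    for c in cv2.findContours(mask.astype(np.uint8),cv2.RETR_EXTERNAL,cv2.CHAIN_APPROX_NONE)[0]:
        if cv2.contourArea(c)<minA: continue
        w=np.array([px2w(p,q[0],z,st)[:2] for q in c],np.float32)
        (cx,cy),(a,b),t=cv2.minAreaRect(w)
        if a<b:a,b,t=b,a,t+90
        out.append(dict(c=(round(cx,1),round(cy,1)),l=round(a),w=round(b),long_yaw=round((t+90)%180-90,1)))
    return out
def masks(p):
    h,s,v=cv2.split(cv2.cvtColor(p['frame'],cv2.COLOR_RGB2HSV))
    return dict(yellow=(abs(h.astype(int)-28)<8)&(s>60)&(v>90),blue=(abs(h.astype(int)-108)<10)&(s>120)&(v>60),dark=v<70,grey=(s<50)&(v>110),red=((h<28)|(h>170))&(s>110)&(v>90))
E
python3 - <<'E'
from h import *
p=imaging.get_image('top');m=masks(p)
L=np.zeros((420,560),bool);L[:,:236]=1
print('yellow',*hull_rect(p,m['yellow']&~L,3),sep='\n')
mat=np.zeros((420,560),np.uint8)
c=max(cv2.findContours(m['blue'].astype(np.uint8),0,1)[0],key=cv2.contourArea);cv2.drawContours(mat,[cv2.convexHull(c)],-1,1,-1)
mat=cv2.erode(mat,np.ones((3,3)))>0
for n,z in(('dark',25),('grey',16),('red',9)): print(n,*hull_rect(p,m[n]&mat,z,minA=20),sep='\n')
E
```

```text
yellow
{'c': (446.0, -406.1), 'l': 72, 'w': 72, 'long_yaw': -89.5}
{'c': (433.9, -37.3), 'l': 109, 'w': 85, 'long_yaw': 0.4}
{'c': (459.1, -277.7), 'l': 68, 'w': 51, 'long_yaw': -12.1}
{'c': (488.6, -160.2), 'l': 117, 'w': 67, 'long_yaw': 0.2}
dark
{'c': (584.7, 170.7), 'l': 56, 'w': 53, 'long_yaw': 64.0}
{'c': (608.3, 279.4), 'l': 93, 'w': 54, 'long_yaw': -47.0}
grey
{'c': (465.5, 214.4), 'l': 98, 'w': 30, 'long_yaw': 73.3}
red
{'c': (505.8, 334.0), 'l': 49, 'w': 13, 'long_yaw': 64.2}
```

```bash
cat >> h.py <<'E'
def plan(x,y,z,yaw=None,show=True):
    """yaw (deg) of tool y; tool kept pointing exactly down. prints linear, rot; half turn nearest to present unless exact"""
    s=arm.read_state();Rt=R.from_quat(s['ee_rot']);M=Rt.as_matrix()
    cur=np.degrees(np.arctan2(M[1,1],M[0,1]))
    if yaw is None: yaw=cur
    a=np.radians(yaw);ty=np.array([np.cos(a),np.sin(a),0]);tz=np.array([0,0,-1.]);T=np.c_[np.cross(ty,tz),ty,tz]
    lin=M.T@(np.array([x,y,z])-s['position']);rv=(Rt.inv()*R.from_matrix(T)).as_rotvec()
    print('cur yaw %.1f'%cur,'linear',np.round(lin,1).tolist(),'rot',np.round(rv,3).tolist(),'j',np.round(s['joints'],2).tolist(),'t',s['clock'])
def wrist(name=None):
    s=arm.read_state();p=imaging.get_image('wrist')
    if name: save(p,name)
    return p,s
E
python3 - <<'E'
from h import *
p,s=wrist();print(np.round(p['T_tool_cam'],2),p['fx'])
plan(610,280,220,222);plan(610,280,220,42)
E
```

```text
[[  -0.     -0.96   -0.27   68.13]
 [   1.     -0.     -0.     -1.67]
 [   0.     -0.27    0.96 -142.22]
 [   0.      0.      0.      1.  ]] 300.93269734093786
cur yaw 116.3 linear [-670.9, 605.8, 11.3] rot [0.0, 0.0, -1.845] j [-0.85, 0.38, 0.01, 0.0, -1.19, -0.26] t 1.1
cur yaw 116.3 linear [-670.9, 605.8, 11.3] rot [0.0, -0.0, 1.297] j [-0.85, 0.38, 0.01, 0.0, -1.19, -0.26] t 1.1
```

Request:
arm_command:
  rows:
    - {"grip":1,"linear":[-671,606,11],"rot":[0,0,-1.845]}
    - {"grip":1,"linear":[-671,606,11],"rot":[0,0,-1.845]}
    - {"grip":1,"linear":[-671,606,11],"rot":[0,0,-1.845]}
    - {"grip":1,"linear":[-671,606,11],"rot":[0,0,-1.845]}
    - {"grip":1,"linear":[-671,606,11],"rot":[0,0,-1.845]}
    - {"grip":1,"linear":[-671,606,11],"rot":[0,0,-1.845]}
    - {"grip":1,"linear":[-671,606,11],"rot":[0,0,-1.845]}
    - {"grip":1,"linear":[-671,606,11],"rot":[0,0,-1.845]}
    - {"grip":1,"linear":[-671,606,11],"rot":[0,0,-1.845]}
    - {"grip":1,"linear":[-671,606,11],"rot":[0,0,-1.845]}

```text
clock: 2.35
position: [507.7, 22.7, 224.2]
ee_rot: [0.915, -0.404, 0.0, -0.0]
contact_force: [1.5, -0.5, -0.9]
gripper_width: 85.4
grasp_force: 0.0
```

```bash
python3 -c "
from h import *
plan(610,280,220,222)"
```

```text
cur yaw -137.7 linear [-121.3, -248.9, 4.4] rot [-0.001, -0.001, 0.006] j [0.36, 0.19, -0.29, 0.0, -1.09, 0.37] t 2.35
```

Request:
arm_command:
  rows:
    - {"grip":1,"linear":[-121,-249,4],"rot":[0,0,0]}
    - {"grip":1,"linear":[-121,-249,4],"rot":[0,0,0]}
    - {"grip":1,"linear":[-121,-249,4],"rot":[0,0,0]}
    - {"grip":1,"linear":[-121,-249,4],"rot":[0,0,0]}
    - {"grip":1,"linear":[-121,-249,4],"rot":[0,0,0]}
    - {"grip":1,"linear":[-121,-249,4],"rot":[0,0,0]}
    - {"grip":1,"linear":[-121,-249,4],"rot":[0,0,0]}

```text
clock: 3.22
position: [610.9, 276.6, 219.5]
ee_rot: [0.913, -0.407, -0.0, 0.0]
contact_force: [-0.3, -0.1, -0.2]
gripper_width: 85.2
grasp_force: 0.0
```

Run:
```python
from h import *
plan(610,280,220,222)
p,s=wrist('w1');m=masks(p)
for q in list(Z)[:4]:
    print(q,[(np.round(a['pixel']).tolist(),round(a['score'],2),np.round(px2w(p,a['pixel'],Z[q],s)[:2],1).tolist()) for a in models.tip_of(p,q)[:2]])
for n,z in(('dark',32),('grey',16),('red',9)): print(n,*hull_rect(p,m[n],z,s,minA=300),sep='\n')
```

```text
cur yaw -138.0 linear [-3.1, -1.6, -0.5] rot [0.001, 0.0, -0.0] j [0.67, 0.47, 0.11, 0.0, -1.22, 0.07] t 3.225
brick_center [([275.0, 193.0], 0.62, [615.3, 281.8])]
hub_center [([400.0, 233.0], 0.74, [465.7, 218.0])]
tape_center [([360.0, 136.0], 0.77, [586.9, 170.6])]
cell_center [([310.0, 272.0], 0.96, [512.0, 330.0])]
dark
{'c': (566.9, 326.0), 'l': 786, 'w': 511, 'long_yaw': 41.8}
grey
{'c': (414.3, 261.4), 'l': 86, 'w': 20, 'long_yaw': -15.7}
{'c': (645.1, 469.0), 'l': 85, 'w': 20, 'long_yaw': -80.1}
{'c': (469.5, 213.1), 'l': 99, 'w': 33, 'long_yaw': 73.2}
{'c': (484.7, -12.4), 'l': 40, 'w': 39, 'long_yaw': -1.9}
{'c': (450.3, 98.1), 'l': 335, 'w': 84, 'long_yaw': -51.3}
{'c': (640.3, 52.8), 'l': 42, 'w': 17, 'long_yaw': 42.0}
{'c': (748.4, 192.5), 'l': 142, 'w': 65, 'long_yaw': 29.8}
red
{'c': (507.0, 331.7), 'l': 50, 'w': 15, 'long_yaw': 65.4}
```

View pics/w1.png

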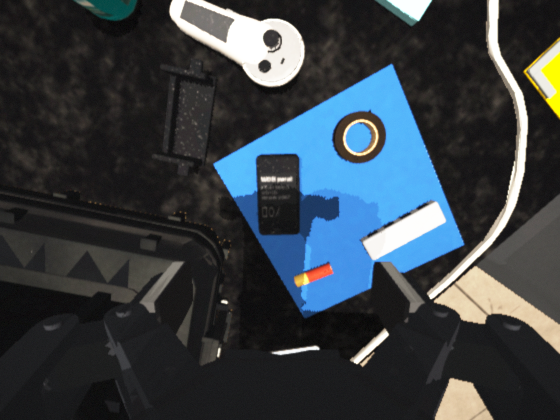

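Run:
```python
from h import *
p,s=wrist()
for q,z in(((257,155),32),((298,153),32),((299,233),32),((260,234),32),((222,250),30),((205,150),20),((300,283),9),((332,267),9)):
    print(q,np.round(px2w(p,q,z,s)[:2],1))
g=cv2.cvtColor(p['frame'],cv2.COLOR_RGB2GRAY)
cv2.imwrite('pics/w1c.png',cv2.resize(p['frame'][130:260,220:360,::-1],None,fx=4,fy=4,interpolation=cv2.INTER_CUBIC).clip(0,90)*2)
```

```text
(257, 155) [659.7 261.2]
(298, 153) [628.2 230. ]
(299, 233) [565.3 296.2]
(260, 234) [598.2 327.4]
(222, 250) [618.3 373.4]
(205, 150) [706.5 297.1]
(300, 283) [511.1 351. ]
(332, 267) [496.  306.8]
```

View pics/w1c.png

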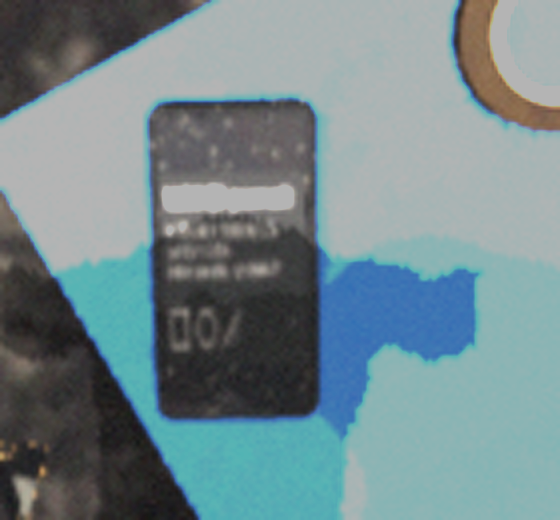

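The brick's top face has its corners at (257,155), (299.5,154.5), (300,234) and (259,234). That puts it at (613, 278.5) with its long yaw at about -47°.

```bash
python3 -c "
from h import *
plan(613,278.5,5,222.7)"
```

```text
cur yaw -138.0 linear [-0.4, -2.6, 215.3] rot [-0.001, -0.0, -0.013] j [0.67, 0.47, 0.12, -0.0, -1.22, 0.07] t 3.525
```

Request:
arm_command:
  rows:
    - {"grip":1,"linear":[-0.4,-2.6,60],"rot":[0,0,-0.013]}
    - {"grip":1,"linear":[-0.4,-2.6,120],"rot":[0,0,-0.013]}
    - {"grip":1,"linear":[-0.4,-2.6,175],"rot":[0,0,-0.013]}
    - {"grip":1,"linear":[-0.4,-2.6,205],"rot":[0,0,-0.013]}
    - {"grip":1,"linear":[-0.4,-2.6,214],"rot":[0,0,-0.013]}
    - {"grip":1,"linear":[-0.4,-2.6,214],"rot":[0,0,-0.013]}
    - {"grip":0,"linear":[-0.4,-2.6,214],"rot":[0,0,-0.013]}
    - {"grip":0,"linear":[-0.4,-2.6,214],"rot":[0,0,-0.013]}
    - {"grip":0,"linear":[-0.4,-2.6,214],"rot":[0,0,-0.013]}
    - {"grip":0,"linear":[-0.4,-2.6,214],"rot":[0,0,-0.013]}

```text
clock: 4.78
position: [613.9, 280.0, 7.7]
ee_rot: [0.916, -0.401, 0.001, -0.001]
contact_force: [-0.8, 0.9, 6.1]
gripper_width: 46.9
grasp_force: 64.8
```

```bash
python3 -c "
from h import *
s=arm.read_state();print(s['gripper_width'],s['grasp_force'],s['contact_force'])
plan(613,278.5,110,222.7)"
```

```text
46.85832676492077 64.77513313293457 [-0.7903672   0.89682802  6.10151578]
cur yaw -137.2 linear [0.5, 1.3, -102.3] rot [-0.003, -0.001, 0.001] j [0.67, 0.68, -0.1, 0.0, -0.79, 0.08] t 4.775
```

Request:
arm_command:
  rows:
    - {"grip":0,"linear":[0,0,-50],"rot":[0,0,0]}
    - {"grip":0,"linear":[0,0,-110],"rot":[0,0,0]}
    - {"grip":0,"linear":[0,0,-150],"rot":[0,0,0]}
    - {"grip":0,"linear":[0,0,-150],"rot":[0,0,0]}

```text
clock: 5.28
position: [614.5, 280.2, 160.1]
ee_rot: [0.916, -0.401, 0.002, -0.003]
contact_force: [0.2, 0.1, -1.6]
gripper_width: 47.0
grasp_force: 64.0
```

```bash
python3 -c "
from h import *
s=arm.read_state();print(s['gripper_width'],s['grasp_force'],s['contact_force'])
plan(375,-37,150,-90)"
```

```text
47.014848377760806 64.04512166976929 [ 0.24038051  0.06105762 -1.56124742]
cur yaw -137.2 linear [70.3, 391.2, 7.0] rot [-0.007, -0.004, -0.825] j [0.67, 0.52, 0.04, 0.0, -1.08, 0.08] t 5.275
```

Request:
arm_command:
  rows:
    - {"grip":0,"linear":[70,391,7],"rot":[0,0,-0.825]}
    - {"grip":0,"linear":[70,391,7],"rot":[0,0,-0.825]}
    - {"grip":0,"linear":[70,391,7],"rot":[0,0,-0.825]}
    - {"grip":0,"linear":[70,391,7],"rot":[0,0,-0.825]}
    - {"grip":0,"linear":[70,391,7],"rot":[0,0,-0.825]}
    - {"grip":0,"linear":[70,391,7],"rot":[0,0,-0.825]}
    - {"grip":0,"linear":[70,391,7],"rot":[0,0,-0.825]}
    - {"grip":0,"linear":[70,391,7],"rot":[0,0,-0.825]}
    - {"grip":0,"linear":[70,391,7],"rot":[0,0,-0.825]}
    - {"grip":0,"linear":[70,391,7],"rot":[0,0,-0.825]}

```text
clock: 6.52
position: [374.1, -36.8, 148.5]
ee_rot: [1.0, 0.001, -0.0, 0.0]
contact_force: [-0.0, -0.4, -1.8]
gripper_width: 46.9
grasp_force: 64.0
```

Run:
```python
from h import *
s=arm.read_state();print(s['gripper_width'],s['grasp_force'],s['position'])
p,s=wrist('w2');m=masks(p)
for q in list(Z)[4:8]:
    print(q,[(np.round(a['pixel']).tolist(),round(a['score'],2),np.round(px2w(p,a['pixel'],Z[q],s)[:2],1).tolist()) for a in models.tip_of(p,q)[:2]])
print(*hull_rect(p,m['yellow'],3,s,minA=300),sep='\n')
```

```text
46.87829061163068 63.970234394073486 [374.11611385 -36.82417685 148.53884949]
brick_tray_floor [([281.0, 136.0], 0.82, [437.4, -37.8])]
hub_tray_floor [([423.0, 74.0], 0.82, [490.5, -162.5])]
tape_tray_floor [([282.0, 135.0], 0.63, [438.4, -38.6])]
cell_tray_floor [([546.0, 109.0], 0.7, [461.1, -277.7])]
{'c': (440.5, -40.1), 'l': 102, 'w': 85, 'long_yaw': -1.4}
{'c': (461.3, -277.3), 'l': 86, 'w': 48, 'long_yaw': -11.8}
{'c': (489.6, -162.6), 'l': 115, 'w': 67, 'long_yaw': -1.4}
```

View pics/w2.png

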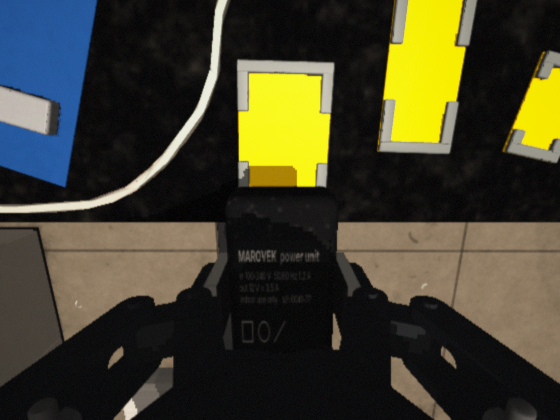

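Request:
arm_command:
  rows:
    - {"grip":0,"linear":[62,2.2,20],"rot":[0,0,0.018]}
    - {"grip":0,"linear":[62,2.2,70],"rot":[0,0,0.018]}
    - {"grip":0,"linear":[62,2.2,110],"rot":[0,0,0.018]}
    - {"grip":0,"linear":[62,2.2,130],"rot":[0,0,0.018]}
    - {"grip":0,"linear":[62,2.2,137],"rot":[0,0,0.018]}
    - {"grip":0,"linear":[62,2.2,139],"rot":[0,0,0.018]}
    - {"grip":0,"linear":[62,2.2,139.5],"rot":[0,0,0.018]}
    - {"grip":0,"linear":[62,2.2,139.5],"rot":[0,0,0.018]}

```text
clock: 7.78
position: [435.9, -39.6, 10.0]
ee_rot: [1.0, -0.009, 0.001, -0.0]
contact_force: [-0.1, 0.0, -1.5]
gripper_width: 46.7
grasp_force: 63.9
```

Request:
arm_command:
  rows:
    - {"grip":0,"linear":[0,0,1],"rot":[0,0,0]}
    - {"grip":0.75,"linear":[0,0,1],"rot":[0,0,0]}
    - {"grip":0.75,"linear":[0,0,1],"rot":[0,0,0]}
    - {"grip":0.9,"linear":[0,0,1],"rot":[0,0,0]}
    - {"grip":1,"linear":[0,0,-30],"rot":[0,0,0]}
    - {"grip":1,"linear":[0,0,-90],"rot":[0,0,0]}
    - {"grip":1,"linear":[0,0,-150],"rot":[0,0,0]}
    - {"grip":1,"linear":[0,0,-150],"rot":[0,0,0]}

```text
clock: 8.78
position: [438.4, -39.1, 164.0]
ee_rot: [1.0, -0.008, 0.006, -0.001]
contact_force: [-0.6, -0.1, -0.2]
gripper_width: 85.5
grasp_force: 0.0
```

Run:
```python
from h import *
plan(440,205,170,-17)
p=imaging.get_image('top');save(p,'t2')
cv2.imwrite('pics/t2c.png',cv2.resize(p['frame'][200:300,230:460,::-1],None,fx=3,fy=3))
```

```text
cur yaw -91.0 linear [-2.5, -244.2, -5.4] rot [0.005, -0.012, -1.291] j [0.28, 0.13, -0.53, 0.0, -0.9, 1.27] t 8.775
```

Request:
arm_command:
  rows:
    - {"grip":1,"linear":[24,-252,-10],"rot":[0,0,-1.291]}
    - {"grip":1,"linear":[24,-252,-10],"rot":[0,0,-1.291]}
    - {"grip":1,"linear":[24,-252,-10],"rot":[0,0,-1.291]}
    - {"grip":1,"linear":[24,-252,-10],"rot":[0,0,-1.291]}
    - {"grip":1,"linear":[24,-252,-10],"rot":[0,0,-1.291]}
    - {"grip":1,"linear":[24,-252,-10],"rot":[0,0,-1.291]}
    - {"grip":1,"linear":[24,-252,-10],"rot":[0,0,-1.291]}
    - {"grip":1,"linear":[24,-252,-10],"rot":[0,0,-1.291]}
    - {"grip":1,"linear":[24,-252,-10],"rot":[0,0,-1.291]}

```text
clock: 9.95
position: [463.3, 211.4, 168.2]
ee_rot: [0.805, 0.593, -0.001, 0.0]
contact_force: [-0.3, 0.6, 0.3]
gripper_width: 85.2
grasp_force: 0.0
```

Run:
```python
from h import *
p,s=wrist('w3');m=masks(p)
for q in list(Z)[1:4]:
    print(q,[(np.round(a['pixel']).tolist(),round(a['score'],2),np.round(px2w(p,a['pixel'],Z[q],s)[:2],1).tolist()) for a in models.tip_of(p,q)[:2]])
for n,z in(('grey',16),('red',9)): print(n,*hull_rect(p,m[n],z,s,minA=300),sep='\n')
p=imaging.get_image('top')
cv2.imwrite('pics/t2c.png',cv2.resize(p['frame'][200:300,230:460,::-1],None,fx=3,fy=3))
plan(469,213,170,-17)
```

```text
hub_center [([282.0, 196.0], 0.81, [464.7, 212.1])]
tape_center [([411.0, 197.0], 0.81, [589.7, 172.9])]
cell_center [([286.0, 62.0], 0.69, [504.7, 330.5])]
grey
{'c': (167.2, 36.0), 'l': 71, 'w': 59, 'long_yaw': -17.1}
{'c': (138.8, 160.1), 'l': 109, 'w': 34, 'long_yaw': 17.1}
{'c': (562.5, 80.8), 'l': 72, 'w': 17, 'long_yaw': -75.2}
{'c': (308.9, 159.2), 'l': 73, 'w': 18, 'long_yaw': 41.2}
{'c': (669.2, 25.4), 'l': 76, 'w': 74, 'long_yaw': -78.4}
{'c': (466.7, 213.8), 'l': 99, 'w': 29, 'long_yaw': 73.6}
{'c': (713.4, 170.4), 'l': 68, 'w': 36, 'long_yaw': 86.9}
{'c': (405.2, 203.0), 'l': 435, 'w': 105, 'long_yaw': -68.0}
{'c': (305.9, 438.9), 'l': 55, 'w': 15, 'long_yaw': -0.6}
red
{'c': (506.5, 331.0), 'l': 48, 'w': 14, 'long_yaw': 65.7}
cur yaw -17.1 linear [2.8, 4.7, -0.8] rot [-0.0, 0.0, -0.002] j [0.75, 0.25, -0.36, -0.0, -0.96, 2.1] t 10.2
```

View pics/w3.png

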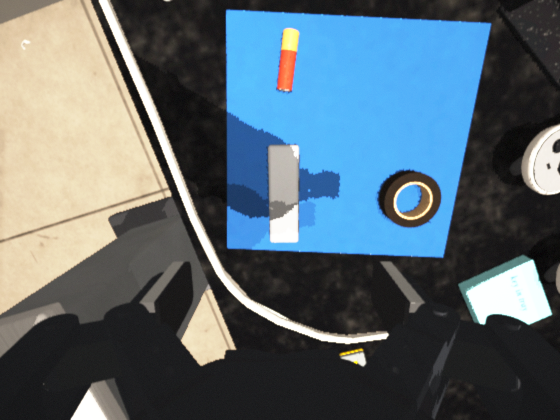

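View pics/t2c.png

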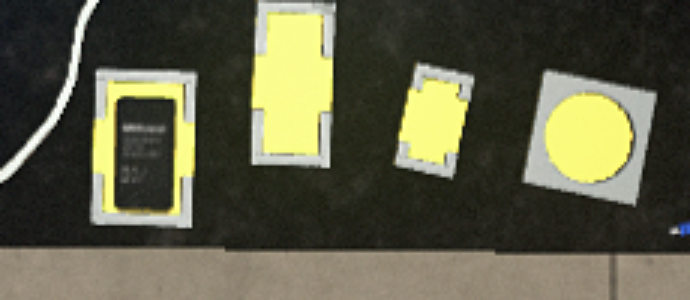

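The wrist view shows the hub at (284,193), with the mat clear around it. The top crop shows the brick inside its cut-out, flat and clear of the rim. Next is grasping the hub.

Request:
arm_command:
  rows:
    - {"grip":1,"linear":[2.9,2.3,60],"rot":[0,0,-0.01]}
    - {"grip":0.7,"linear":[2.9,2.3,115],"rot":[0,0,-0.01]}
    - {"grip":0.7,"linear":[2.9,2.3,150],"rot":[0,0,-0.01]}
    - {"grip":0.7,"linear":[2.9,2.3,161],"rot":[0,0,-0.01]}
    - {"grip":0.7,"linear":[2.9,2.3,163],"rot":[0,0,-0.01]}
    - {"grip":0,"linear":[2.9,2.3,163],"rot":[0,0,-0.01]}
    - {"grip":0,"linear":[2.9,2.3,163],"rot":[0,0,-0.01]}
    - {"grip":0,"linear":[2.9,2.3,163],"rot":[0,0,-0.01]}
    - {"grip":0,"linear":[2.9,2.3,163],"rot":[0,0,-0.01]}

```text
clock: 11.32
position: [467.7, 214.6, 8.0]
ee_rot: [0.801, 0.599, 0.002, -0.0]
contact_force: [-1.6, -0.6, 6.2]
gripper_width: 28.3
grasp_force: 59.6
```

Request:
arm_command:
  rows:
    - {"grip":0,"linear":[0,0,-50],"rot":[0,0,0]}
    - {"grip":0,"linear":[0,0,-110],"rot":[0,0,0]}
    - {"grip":0,"linear":[0,0,-150],"rot":[0,0,0]}
    - {"grip":0,"linear":[0,0,-150],"rot":[0,0,0]}

```text
clock: 11.82
position: [468.6, 215.3, 160.7]
ee_rot: [0.801, 0.599, 0.005, -0.0]
contact_force: [-0.2, -0.0, -1.1]
gripper_width: 28.1
grasp_force: 59.6
```

```bash
python3 -c "
from h import *
s=arm.read_state();print(s['gripper_width'],s['grasp_force'],s['contact_force'],s['position'])
plan(489.5,-161.5,155,-92)"
```

```text
28.138818944344358 59.56116557121277 [-0.18058262 -0.02926329 -1.13046375] [468.58324294 215.29385448 160.66062677]
cur yaw -16.5 linear [-355.5, 126.8, 3.4] rot [-0.001, -0.011, 1.318] j [0.75, 0.26, -0.37, 0.0, -0.93, 2.11] t 11.825
```

Request:
arm_command:
  rows:
    - {"grip":0,"linear":[-355,127,4],"rot":[0,-0.01,1.318]}
    - {"grip":0,"linear":[-355,127,4],"rot":[0,-0.01,1.318]}
    - {"grip":0,"linear":[-355,127,4],"rot":[0,-0.01,1.318]}
    - {"grip":0,"linear":[-355,127,4],"rot":[0,-0.01,1.318]}
    - {"grip":0,"linear":[-355,127,4],"rot":[0,-0.01,1.318]}
    - {"grip":0,"linear":[-355,127,4],"rot":[0,-0.01,1.318]}
    - {"grip":0,"linear":[-355,127,4],"rot":[0,-0.01,1.318]}
    - {"grip":0,"linear":[-355,127,4],"rot":[0,-0.01,1.318]}
    - {"grip":0,"linear":[-355,127,4],"rot":[0,-0.01,1.318]}
    - {"grip":0,"linear":[-355,127,4],"rot":[0,-0.01,1.318]}

```text
clock: 13.08
position: [487.9, -161.7, 152.2]
ee_rot: [1.0, -0.016, -0.004, 0.003]
contact_force: [0.1, 0.2, -0.8]
gripper_width: 28.3
grasp_force: 59.6
```

Run:
```python
from h import *
plan(489.5,-161.5,9.5,-92)
p,s=wrist();m=masks(p)
cv2.imwrite('pics/w4.png',cv2.resize(p['frame'][100:330,160:440,::-1],None,fx=2.5,fy=2.5))
print(*hull_rect(p,m['yellow'],3,s,minA=300),sep='\n')
```

```text
cur yaw -91.8 linear [2.7, -1.1, 142.7] rot [0.006, 0.007, 0.003] j [-0.0, 0.28, -0.37, 0.01, -0.93, 1.54] t 13.075
{'c': (447.1, -59.5), 'l': 125, 'w': 63, 'long_yaw': 29.7}
{'c': (447.7, -408.7), 'l': 74, 'w': 71, 'long_yaw': 12.5}
{'c': (465.3, -280.5), 'l': 79, 'w': 51, 'long_yaw': -12.2}
{'c': (533.6, -164.3), 'l': 48, 'w': 31, 'long_yaw': 88.2}
```

View pics/w4.png

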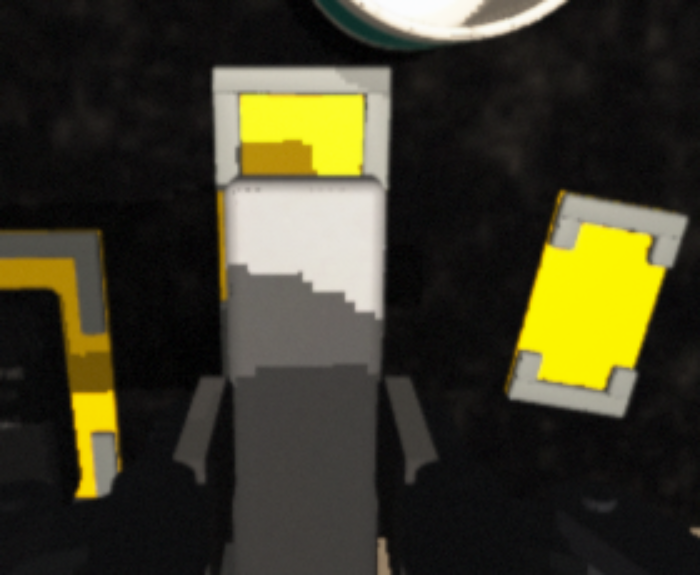

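Request:
arm_command:
  rows:
    - {"grip":0,"linear":[3.7,0.5,50],"rot":[0.006,0.007,0]}
    - {"grip":0,"linear":[3.7,0.5,100],"rot":[0.006,0.007,0]}
    - {"grip":0,"linear":[3.7,0.5,130],"rot":[0.006,0.007,0]}
    - {"grip":0,"linear":[3.7,0.5,140],"rot":[0.006,0.007,0]}
    - {"grip":0,"linear":[3.7,0.5,142],"rot":[0.006,0.007,0]}
    - {"grip":0,"linear":[3.7,0.5,142.5],"rot":[0.006,0.007,0]}
    - {"grip":0,"linear":[3.7,0.5,142.5],"rot":[0.006,0.007,0]}

```text
clock: 14.0
position: [491.4, -164.0, 10.9]
ee_rot: [1.0, -0.017, 0.001, -0.0]
contact_force: [-0.6, -0.1, -1.3]
gripper_width: 27.8
grasp_force: 59.6
```

Request:
arm_command:
  rows:
    - {"grip":0,"linear":[0,-1.2,1.5],"rot":[0,0,0]}
    - {"grip":0,"linear":[0,-1.2,1.5],"rot":[0,0,0]}
    - {"grip":0.6,"linear":[0,-1.2,1.5],"rot":[0,0,0]}
    - {"grip":0.6,"linear":[0,-1.2,1.5],"rot":[0,0,0]}
    - {"grip":0.6,"linear":[0,-1.2,1.5],"rot":[0,0,0]}
    - {"grip":0.9,"linear":[0,-1.2,-40],"rot":[0,0,0]}
    - {"grip":1,"linear":[0,-1.2,-100],"rot":[0,0,0]}
    - {"grip":1,"linear":[0,-1.2,-150],"rot":[0,0,0]}
    - {"grip":1,"linear":[0,-1.2,-150],"rot":[0,0,0]}

```text
clock: 15.12
position: [493.3, -163.1, 164.1]
ee_rot: [1.0, -0.017, 0.005, 0.0]
contact_force: [0.4, -0.2, -0.8]
gripper_width: 85.5
grasp_force: 0.0
```

Run:
```python
from h import *
plan(588,172,165,-60)
p,s=wrist('w5')
```

```text
cur yaw -92.0 linear [83.2, -338.1, -0.1] rot [0.003, -0.009, -0.558] j [-0.01, 0.26, -0.35, 0.0, -0.94, 1.54] t 15.125
```

View pics/w5.png

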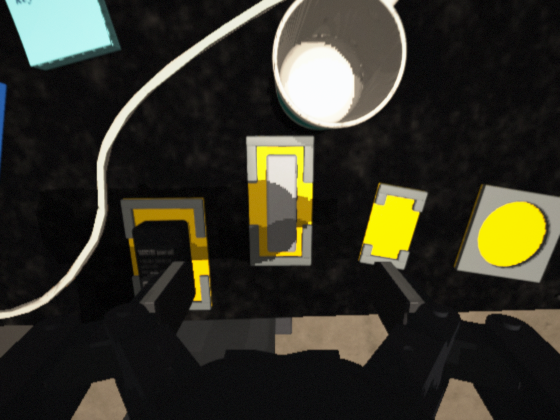

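The hub sits centred in its cut-out at (281,200), and the brick is in its own tray. Next is the tape.

Request:
arm_command:
  rows:
    - {"grip":1,"linear":[83,-338,0],"rot":[0,-0.009,-0.558]}
    - {"grip":1,"linear":[83,-338,0],"rot":[0,-0.009,-0.558]}
    - {"grip":1,"linear":[83,-338,0],"rot":[0,-0.009,-0.558]}
    - {"grip":1,"linear":[83,-338,0],"rot":[0,-0.009,-0.558]}
    - {"grip":1,"linear":[83,-338,0],"rot":[0,-0.009,-0.558]}
    - {"grip":1,"linear":[83,-338,0],"rot":[0,-0.009,-0.558]}
    - {"grip":1,"linear":[83,-338,0],"rot":[0,-0.009,-0.558]}
    - {"grip":1,"linear":[83,-338,0],"rot":[0,-0.009,-0.558]}
    - {"grip":1,"linear":[83,-338,0],"rot":[0,-0.009,-0.558]}

```text
clock: 16.3
position: [584.7, 170.8, 159.1]
ee_rot: [0.966, 0.258, -0.005, -0.0]
contact_force: [0.8, 0.4, 0.8]
gripper_width: 85.6
grasp_force: 0.0
```

Run:
```python
from h import *
p,s=wrist();m=masks(p)
print(s['position'])
for q in ['tape_center','cell_center']:
    a=models.tip_of(p,q)
    for r in a[:1]: print(q,np.round(r['pixel'],1),r['score'],np.round(px2w(p,r['pixel'],Z[q],s)[:2],1))
r=models.spot_in(p,'tape_center')[0]['rect'];print(r)
u,v=(r[0]+r[2])/2,(r[1]+r[3])/2
sub=np.zeros((420,560),bool);sub[int(r[1])-6:int(r[3])+6,int(r[0])-6:int(r[2])+6]=1
k=cv2.morphologyEx((~m['blue']&sub&(cv2.cvtColor(p['frame'],cv2.COLOR_RGB2GRAY)<300)).astype(np.uint8),cv2.MORPH_OPEN,np.ones((3,3)))
print(hull_rect(p,k,12,s,200))
cv2.imwrite('pics/w6.png',cv2.resize(p['frame'][int(v)-60:int(v)+60,int(u)-70:int(u)+70,::-1],None,fx=4,fy=4))
plan(588,172,5)
```

```text
[584.72633126 170.78793496 159.13425033]
tape_center [283.4 197.1] 0.85 [588.4 169.5]
cell_center [ 95.  185.4] 0.68 [505.7 335.8]
[253.6, 167.5, 310.3, 225.7]
[{'c': (583.8, 173.0), 'l': 64, 'w': 63, 'long_yaw': 29.9}]
cur yaw -60.1 linear [4.1, 1.2, 154.9] rot [-0.003, 0.009, 0.0] j [0.55, 0.42, -0.12, -0.0, -1.04, 1.55] t 16.5
```

View pics/w6.png

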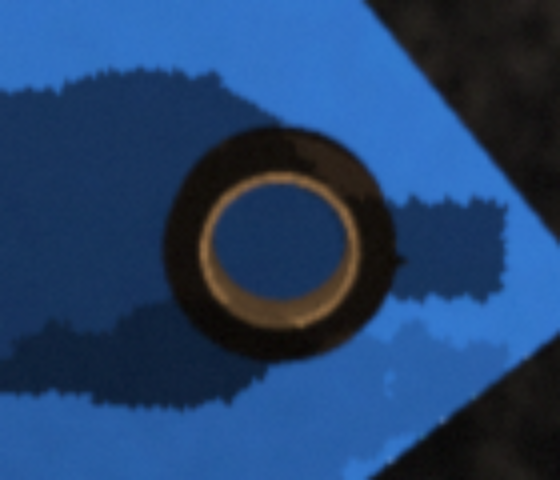

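The roll is at pixel (282,197). Next is closing on it.

Request:
arm_command:
  rows:
    - {"grip":1,"linear":[2.5,1.2,60],"rot":[0,0.009,0]}
    - {"grip":1,"linear":[2.5,1.2,115],"rot":[0,0.009,0]}
    - {"grip":1,"linear":[2.5,1.2,145],"rot":[0,0.009,0]}
    - {"grip":1,"linear":[2.5,1.2,154],"rot":[0,0.009,0]}
    - {"grip":1,"linear":[2.5,1.2,155.5],"rot":[0,0.009,0]}
    - {"grip":1,"linear":[2.5,1.2,155.5],"rot":[0,0.009,0]}

```text
clock: 17.25
position: [587.8, 172.5, 5.9]
ee_rot: [0.966, 0.259, 0.001, -0.002]
contact_force: [-0.7, 0.1, 1.3]
gripper_width: 85.3
grasp_force: 0.0
```

Request:
arm_command:
  rows:
    - {"grip":0,"linear":[0,0,0],"rot":[0,0,0]}
    - {"grip":0,"linear":[0,0,0],"rot":[0,0,0]}
    - {"grip":0,"linear":[0,0,0],"rot":[0,0,0]}
    - {"grip":0,"linear":[0,0,0],"rot":[0,0,0]}

```text
clock: 17.75
position: [587.5, 172.5, 5.9]
ee_rot: [0.966, 0.259, 0.001, -0.002]
contact_force: [-1.7, 0.6, 6.0]
gripper_width: 53.4
grasp_force: 63.2
```

Request:
arm_command:
  rows:
    - {"grip":0,"linear":[0,0,-40],"rot":[0,0,0]}
    - {"grip":0,"linear":[0,0,-100],"rot":[0,0,0]}
    - {"grip":0,"linear":[0,0,-160],"rot":[0,0,0]}
    - {"grip":0,"linear":[0,0,-165],"rot":[0,0,0]}

```text
clock: 18.25
position: [589.5, 172.8, 175.5]
ee_rot: [0.966, 0.259, 0.006, -0.003]
contact_force: [-0.3, -0.7, -1.3]
gripper_width: 53.8
grasp_force: 63.3
```

```bash
python3 -c "
from h import *
s=arm.read_state();print(s['gripper_width'],s['grasp_force'],s['contact_force'],s['position'])
plan(447,-407,160,-110)"
```

```text
53.76702751793798 63.27563471510075 [-0.2704574  -0.73207579 -1.25793811] [589.54078021 172.76841059 175.47879466]
cur yaw -60.0 linear [-413.6, 430.7, 9.6] rot [-0.007, -0.011, 0.873] j [0.55, 0.4, -0.11, -0.0, -1.05, 1.55] t 18.25
```

Request:
arm_command:
  rows:
    - {"grip":0,"linear":[-414,431,10],"rot":[-0.007,-0.011,0.873]}
    - {"grip":0,"linear":[-414,431,10],"rot":[-0.007,-0.011,0.873]}
    - {"grip":0,"linear":[-414,431,10],"rot":[-0.007,-0.011,0.873]}
    - {"grip":0,"linear":[-414,431,10],"rot":[-0.007,-0.011,0.873]}
    - {"grip":0,"linear":[-414,431,10],"rot":[-0.007,-0.011,0.873]}
    - {"grip":0,"linear":[-414,431,10],"rot":[-0.007,-0.011,0.873]}
    - {"grip":0,"linear":[-414,431,10],"rot":[-0.007,-0.011,0.873]}
    - {"grip":0,"linear":[-414,431,10],"rot":[-0.007,-0.011,0.873]}
    - {"grip":0,"linear":[-414,431,10],"rot":[-0.007,-0.011,0.873]}
    - {"grip":0,"linear":[-414,431,10],"rot":[-0.007,-0.011,0.873]}

```text
clock: 19.5
position: [441.8, -410.8, 156.5]
ee_rot: [0.984, -0.175, -0.006, 0.003]
contact_force: [0.2, 0.3, -0.5]
gripper_width: 53.3
grasp_force: 63.3
```

Request:
arm_command:
  rows:
    - {"grip":0,"linear":[0,0,0],"rot":[0,0,0]}

```text
clock: 19.62
position: [441.9, -410.3, 156.2]
ee_rot: [0.984, -0.176, -0.006, 0.003]
contact_force: [0.6, -0.3, -0.9]
gripper_width: 53.3
grasp_force: 63.3
```

Run:
```python
from h import *
plan(447,-407,160,-110)
p,s=wrist();m=masks(p)
print(*hull_rect(p,m['yellow'],3,s,minA=300),sep='\n')
r=models.tip_of(p,'tape_tray_floor')[0];print(r,px2w(p,r['pixel'],3,s))
cv2.imwrite('pics/w7.png',cv2.resize(p['frame'][100:330,140:420,::-1],None,fx=2.5,fy=2.5))
```

```text
cur yaw -110.3 linear [3.6, -4.9, -3.8] rot [0.008, 0.011, -0.005] j [-0.48, 0.41, -0.15, 0.01, -1.02, 1.69] t 19.625
{'c': (408.9, -79.2), 'l': 75, 'w': 36, 'long_yaw': -23.6}
{'c': (461.3, -280.5), 'l': 88, 'w': 51, 'long_yaw': -12.3}
{'c': (491.9, -171.7), 'l': 136, 'w': 60, 'long_yaw': -4.9}
{'c': (454.1, -408.5), 'l': 75, 'w': 62, 'long_yaw': 75.3}
{'pixel': [271.4, 189.9], 'score': 0.76} [ 453.87689528 -406.62682885    3.        ]
```

View pics/w7.png

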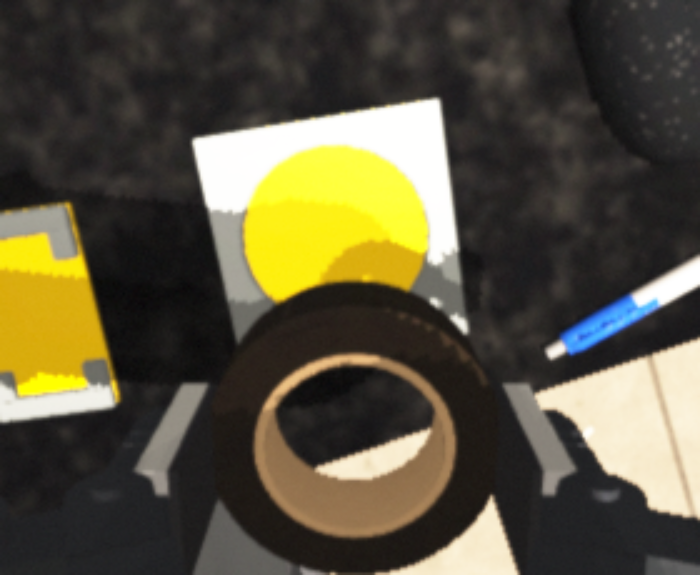

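```bash
python3 -c "
from h import *
plan(448,-406.7,8.5,-110)"
```

```text
cur yaw -110.1 linear [5.9, -4.4, 148.3] rot [0.008, 0.011, -0.002] j [-0.47, 0.41, -0.15, 0.01, -1.02, 1.69] t 19.725
```

Request:
arm_command:
  rows:
    - {"grip":0,"linear":[5.9,-4.4,50],"rot":[0.008,0.011,0]}
    - {"grip":0,"linear":[5.9,-4.4,100],"rot":[0.008,0.011,0]}
    - {"grip":0,"linear":[5.9,-4.4,130],"rot":[0.008,0.011,0]}
    - {"grip":0,"linear":[5.9,-4.4,140],"rot":[0.008,0.011,0]}
    - {"grip":0,"linear":[5.9,-4.4,145],"rot":[0.008,0.011,0]}
    - {"grip":0,"linear":[5.9,-4.4,147],"rot":[0.008,0.011,0]}
    - {"grip":0,"linear":[5.9,-4.4,147],"rot":[0.008,0.011,0]}

```text
clock: 20.6
position: [449.6, -407.5, 11.9]
ee_rot: [0.985, -0.174, 0.002, 0.001]
contact_force: [-0.3, 0.2, -0.6]
gripper_width: 53.2
grasp_force: 63.3
```

Still about 5 mm above the floor, so I'll go lower and release.

Request:
arm_command:
  rows:
    - {"grip":0,"linear":[0,0,2],"rot":[0,0,0]}
    - {"grip":0,"linear":[0,0,4],"rot":[0,0,0]}
    - {"grip":0,"linear":[0,0,4.5],"rot":[0,0,0]}
    - {"grip":0,"linear":[0,0,4.5],"rot":[0,0,0]}

```text
clock: 21.1
position: [449.1, -407.4, 7.0]
ee_rot: [0.985, -0.174, 0.001, 0.001]
contact_force: [-1.1, 1.9, 5.7]
gripper_width: 53.3
grasp_force: 63.8
```

Request:
arm_command:
  rows:
    - {"grip":0.85,"linear":[0,0,0],"rot":[0,0,0]}
    - {"grip":0.85,"linear":[0,0,0],"rot":[0,0,0]}
    - {"grip":1,"linear":[0,0,0],"rot":[0,0,0]}
    - {"grip":1,"linear":[0,0,-30],"rot":[0,0,0]}
    - {"grip":1,"linear":[0,0,-90],"rot":[0,0,0]}
    - {"grip":1,"linear":[0,0,-150],"rot":[0,0,0]}
    - {"grip":1,"linear":[0,0,-160],"rot":[0,0,0]}
    - {"grip":1,"linear":[0,0,-160],"rot":[0,0,0]}

```text
clock: 22.1
position: [448.7, -406.9, 166.7]
ee_rot: [0.985, -0.174, 0.002, 0.0]
contact_force: [0.3, 1.7, -0.8]
gripper_width: 85.5
grasp_force: 0.0
```

Run:
```python
from h import *
p,s=wrist()
cv2.imwrite('pics/w8.png',cv2.resize(p['frame'][100:330,140:420,::-1],None,fx=2,fy=2))
plan(506,332,165,-25);plan(506,332,165,-205)
```

```text
cur yaw -110.1 linear [-198.9, -713.6, 0.3] rot [0.0, -0.001, -1.485] j [-0.47, 0.4, -0.14, -0.0, -1.03, 1.69] t 22.15
cur yaw -110.1 linear [-198.9, -713.6, 0.3] rot [-0.001, -0.0, 1.657] j [-0.47, 0.4, -0.14, -0.0, -1.03, 1.69] t 22.15
```

View pics/w8.png

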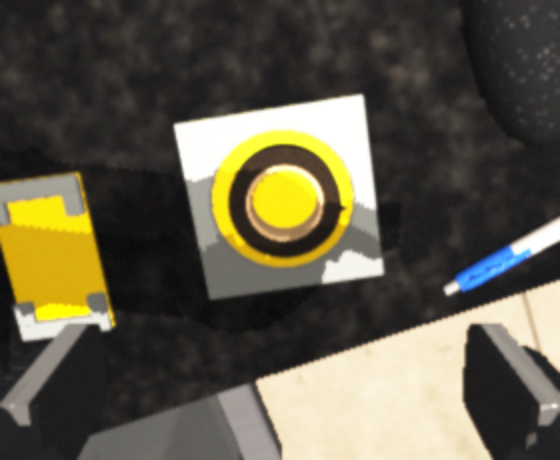

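The tape is centred and flat in its tray. Now the cell.

Request:
arm_command:
  rows:
    - {"grip":1,"linear":[-199,-714,5],"rot":[0,0,-1.485]}
    - {"grip":1,"linear":[-199,-714,5],"rot":[0,0,-1.485]}
    - {"grip":1,"linear":[-199,-714,5],"rot":[0,0,-1.485]}
    - {"grip":1,"linear":[-199,-714,5],"rot":[0,0,-1.485]}
    - {"grip":1,"linear":[-199,-714,5],"rot":[0,0,-1.485]}
    - {"grip":1,"linear":[-199,-714,5],"rot":[0,0,-1.485]}
    - {"grip":1,"linear":[-199,-714,5],"rot":[0,0,-1.485]}
    - {"grip":1,"linear":[-199,-714,5],"rot":[0,0,-1.485]}
    - {"grip":1,"linear":[-199,-714,5],"rot":[0,0,-1.485]}
    - {"grip":1,"linear":[-199,-714,5],"rot":[0,0,-1.485]}

```text
clock: 23.4
position: [496.1, 217.4, 159.0]
ee_rot: [0.843, 0.538, -0.002, 0.001]
contact_force: [0.9, -0.2, 0.9]
gripper_width: 85.4
grasp_force: 0.0
```

```bash
python3 -c "
from h import *
plan(506,332,165,-25)"
```

```text
cur yaw -24.9 linear [108.0, -39.4, -6.4] rot [0.0, 0.004, 0.001] j [0.71, 0.31, -0.3, 0.0, -0.96, 1.99] t 23.4
```

Request:
arm_command:
  rows:
    - {"grip":1,"linear":[108,-39,-6],"rot":[0,0,0]}
    - {"grip":1,"linear":[108,-39,-6],"rot":[0,0,0]}
    - {"grip":1,"linear":[108,-39,-6],"rot":[0,0,0]}
    - {"grip":1,"linear":[108,-39,-6],"rot":[0,0,0]}

```text
clock: 23.9
position: [506.5, 329.4, 164.9]
ee_rot: [0.843, 0.538, -0.002, 0.001]
contact_force: [-0.6, -0.3, 0.1]
gripper_width: 85.6
grasp_force: 0.0
```

Run:
```python
from h import *
p,s=wrist('w9');m=masks(p)
print(*[a for a in hull_rect(p,m['red'],9,s,minA=200) if a['w']<25],sep='\n')
r=models.tip_of(p,'cell_center')[0];print(r,px2w(p,r['pixel'],9,s))
plan(506,332,5,-24.5)
```

```text
{'c': (506.1, 330.8), 'l': 50, 'w': 13, 'long_yaw': 65.2}
{'pixel': [275.8, 193.1], 'score': 0.9} [504.25813809 335.58774345   9.        ]
cur yaw -25.0 linear [3.0, -2.5, 161.1] rot [0.001, 0.003, -0.009] j [0.84, 0.4, -0.14, 0.0, -1.03, 1.86] t 24.0
```

View pics/w9.png

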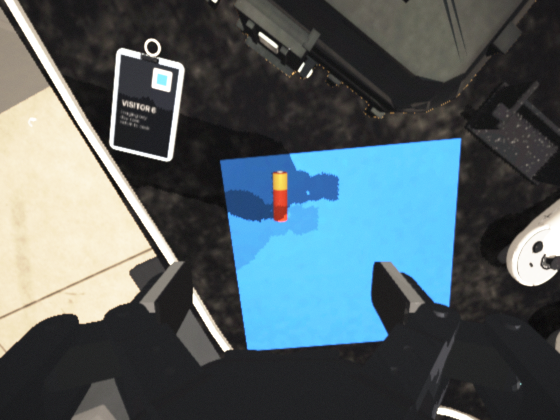

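Cell is at (280,196). The black case stands on the camera's side of it, so I'll turn the tool half round before descending.

Request:
arm_command:
  rows:
    - {"grip":1,"linear":[0,0,0],"rot":[0,0,0.18]}
    - {"grip":1,"linear":[0,0,0],"rot":[0,0,0.36]}
    - {"grip":1,"linear":[0,0,0],"rot":[0,0,0.54]}
    - {"grip":1,"linear":[0,0,0],"rot":[0,0,0.72]}
    - {"grip":1,"linear":[0,0,0],"rot":[0,0,0.9]}
    - {"grip":1,"linear":[0,0,0],"rot":[0,0,1.08]}
    - {"grip":1,"linear":[0,0,0],"rot":[0,0,1.26]}
    - {"grip":1,"linear":[0,0,0],"rot":[0,0,1.44]}
    - {"grip":1,"linear":[0,0,0],"rot":[0,0,1.6]}
    - {"grip":1,"linear":[0,0,0],"rot":[0,0,1.6]}

```text
clock: 25.25
position: [507.6, 329.0, 167.3]
ee_rot: [0.973, -0.23, 0.001, 0.001]
contact_force: [0.2, -0.7, 0.7]
gripper_width: 85.6
grasp_force: 0.0
```

Request:
arm_command:
  rows:
    - {"grip":1,"linear":[0,0,0],"rot":[0,0,0.18]}
    - {"grip":1,"linear":[0,0,0],"rot":[0,0,0.36]}
    - {"grip":1,"linear":[0,0,0],"rot":[0,0,0.54]}
    - {"grip":1,"linear":[0,0,0],"rot":[0,0,0.72]}
    - {"grip":1,"linear":[0,0,0],"rot":[0,0,0.9]}
    - {"grip":1,"linear":[0,0,0],"rot":[0,0,1.08]}
    - {"grip":1,"linear":[0,0,0],"rot":[0,0,1.26]}
    - {"grip":1,"linear":[0,0,0],"rot":[0,0,1.44]}
    - {"grip":1,"linear":[0,0,0],"rot":[0,0,1.53]}
    - {"grip":1,"linear":[0,0,0],"rot":[0,0,1.53]}

```text
clock: 26.5
position: [507.6, 329.7, 167.3]
ee_rot: [-0.543, 0.839, -0.001, 0.0]
contact_force: [-0.5, -0.8, 0.3]
gripper_width: 85.2
grasp_force: 0.0
```

Run:
```python
from h import *
p,s=wrist();m=masks(p)
print(*[a for a in hull_rect(p,m['red'],9,s,minA=200) if a['w']<25],sep='\n')
plan(506,331,3.5,155.1)
```

```text
{'c': (507.0, 331.7), 'l': 49, 'w': 14, 'long_yaw': 65.8}
cur yaw 155.9 linear [-0.5, 2.3, 163.8] rot [-0.002, -0.0, 0.013] j [0.84, 0.4, -0.14, 0.0, -1.03, -1.27] t 26.55
```

Request:
arm_command:
  rows:
    - {"grip":1,"linear":[-0.8,2,60],"rot":[0,0,0.005]}
    - {"grip":0.5,"linear":[-0.8,2,115],"rot":[0,0,0.005]}
    - {"grip":0.5,"linear":[-0.8,2,150],"rot":[0,0,0.005]}
    - {"grip":0.5,"linear":[-0.8,2,160],"rot":[0,0,0.005]}
    - {"grip":0.5,"linear":[-0.8,2,163],"rot":[0,0,0.005]}
    - {"grip":0,"linear":[-0.8,2,163],"rot":[0,0,0.005]}
    - {"grip":0,"linear":[-0.8,2,163],"rot":[0,0,0.005]}
    - {"grip":0,"linear":[-0.8,2,163],"rot":[0,0,0.005]}
    - {"grip":0,"linear":[-0.8,2,163],"rot":[0,0,0.005]}

```text
clock: 27.68
position: [507.3, 332.7, 6.2]
ee_rot: [-0.541, 0.841, -0.001, 0.002]
contact_force: [-2.0, -0.9, 6.9]
gripper_width: 12.1
grasp_force: 60.9
```

```bash
python3 -c "
from h import *
s=arm.read_state();print(s['gripper_width'],s['grasp_force'],s['contact_force'],s['position'])
plan(500,-200,165,78)"
```

```text
12.10379733789448 60.88373780250549 [-2.03249463 -0.90744312  6.86749897] [507.27033514 332.67840511   6.16213948]
cur yaw 155.5 linear [487.2, -215.2, -159.4] rot [-0.001, 0.005, 1.352] j [0.85, 0.59, -0.29, 0.0, -0.68, -1.28] t 27.675
```

Request:
arm_command:
  rows:
    - {"grip":0,"linear":[0,0,-50],"rot":[0,0,0]}
    - {"grip":0,"linear":[0,0,-110],"rot":[0,0,0]}
    - {"grip":0,"linear":[0,0,-155],"rot":[0,0,0]}
    - {"grip":0,"linear":[0,0,-155],"rot":[0,0,0]}

```text
clock: 28.18
position: [507.9, 333.7, 164.5]
ee_rot: [-0.541, 0.841, 0.0, 0.006]
contact_force: [0.5, -0.4, -0.3]
gripper_width: 12.3
grasp_force: 60.1
```

```bash
python3 -c "
from h import *
s=arm.read_state();print(s['gripper_width'],s['grasp_force'],s['position'])
plan(515,-290,155,78)"
```

```text
12.324207852434773 60.119444131851196 [507.91330826 333.68750679 164.4546854 ]
cur yaw 155.5 linear [564.5, -265.5, 5.7] rot [0.001, 0.012, 1.352] j [0.85, 0.4, -0.14, 0.0, -1.02, -1.28] t 28.175
```

Request:
arm_command:
  rows:
    - {"grip":0,"linear":[564,-266,6],"rot":[0,0.012,1.352]}
    - {"grip":0,"linear":[564,-266,6],"rot":[0,0.012,1.352]}
    - {"grip":0,"linear":[564,-266,6],"rot":[0,0.012,1.352]}
    - {"grip":0,"linear":[564,-266,6],"rot":[0,0.012,1.352]}
    - {"grip":0,"linear":[564,-266,6],"rot":[0,0.012,1.352]}
    - {"grip":0,"linear":[564,-266,6],"rot":[0,0.012,1.352]}
    - {"grip":0,"linear":[564,-266,6],"rot":[0,0.012,1.352]}
    - {"grip":0,"linear":[564,-266,6],"rot":[0,0.012,1.352]}
    - {"grip":0,"linear":[564,-266,6],"rot":[0,0.012,1.352]}
    - {"grip":0,"linear":[564,-266,6],"rot":[0,0.012,1.352]}

```text
clock: 29.42
position: [512.5, -293.4, 153.0]
ee_rot: [0.105, 0.994, -0.003, -0.004]
contact_force: [0.9, 0.1, 0.1]
gripper_width: 12.3
grasp_force: 60.1
```

Request:
arm_command:
  rows:
    - {"grip":0,"linear":[20,0,0],"rot":[0,0,0]}
    - {"grip":0,"linear":[20,0,0],"rot":[0,0,0]}
    - {"grip":0,"linear":[20,0,0],"rot":[0,0,0]}

```text
clock: 29.8
position: [494.0, -287.1, 153.9]
ee_rot: [0.105, 0.995, -0.004, -0.004]
contact_force: [0.5, -0.2, 0.1]
gripper_width: 12.5
grasp_force: 60.1
```

```bash
python3 -c "
from h import *
plan(515,-290,155,78)"
```

```text
cur yaw 78.0 linear [-21.1, 1.5, -1.2] rot [-0.008, -0.007, -0.0] j [-0.24, 0.36, -0.24, 0.01, -0.98, -1.55] t 29.8
```

Run:
```python
from h import *
p,s=wrist();m=masks(p)
print(*hull_rect(p,m['yellow'],3,s,minA=300),sep='\n')
for r in models.tip_of(p,'cell_tray_floor')[:2]: print(r,px2w(p,r['pixel'],3,s))
cv2.imwrite('pics/w10.png',cv2.resize(p['frame'][70:330,140:420,::-1],None,fx=2.3,fy=2.3))
```

```text
{'c': (451.7, -417.1), 'l': 40, 'w': 34, 'long_yaw': -15.1}
{'c': (447.0, -402.4), 'l': 74, 'w': 61, 'long_yaw': 15.9}
{'c': (461.2, -280.2), 'l': 67, 'w': 51, 'long_yaw': -12.0}
{'c': (489.9, -163.8), 'l': 135, 'w': 67, 'long_yaw': -1.9}
{'c': (436.2, -52.0), 'l': 127, 'w': 63, 'long_yaw': -1.7}
{'pixel': [283.1, 168.2], 'score': 0.83} [ 461.96929343 -281.65397351    3.        ]
{'pixel': [553.3, 79.3], 'score': 0.65} [434.63286622 -28.78903761   3.        ]
```

View pics/w10.png

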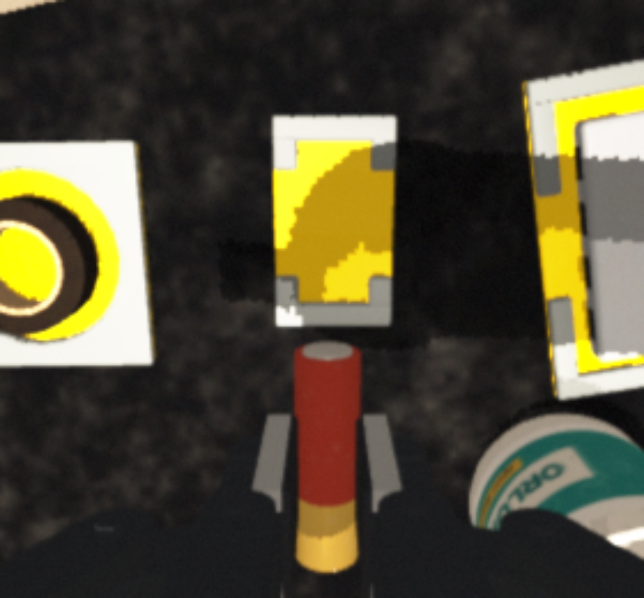

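The tray is fully in view, with its cut-out centre at crop (334,222), or world (461,-280) with yaw -12°. The cell is lined up with it.

```bash
python3 -c "
from h import *
plan(462,-280.2,8,78)"
```

```text
cur yaw 78.0 linear [32.2, 0.9, 146.4] rot [-0.008, -0.006, 0.001] j [-0.24, 0.36, -0.24, 0.01, -0.98, -1.55] t 29.9
```

Request:
arm_command:
  rows:
    - {"grip":0,"linear":[32.2,0.9,40],"rot":[-0.008,-0.006,0]}
    - {"grip":0,"linear":[32.2,0.9,90],"rot":[-0.008,-0.006,0]}
    - {"grip":0,"linear":[32.2,0.9,125],"rot":[-0.008,-0.006,0]}
    - {"grip":0,"linear":[32.2,0.9,138],"rot":[-0.008,-0.006,0]}
    - {"grip":0,"linear":[32.2,0.9,144],"rot":[-0.008,-0.006,0]}
    - {"grip":0,"linear":[32.2,0.9,145.5],"rot":[-0.008,-0.006,0]}
    - {"grip":0,"linear":[32.2,0.9,145.5],"rot":[-0.008,-0.006,0]}

```text
clock: 30.78
position: [462.2, -280.9, 9.9]
ee_rot: [0.105, 0.994, -0.0, 0.001]
contact_force: [-1.3, 0.1, -0.0]
gripper_width: 12.3
grasp_force: 60.1
```

Request:
arm_command:
  rows:
    - {"grip":0,"linear":[0,0,1.5],"rot":[0,0,0]}
    - {"grip":0,"linear":[0,0,2.5],"rot":[0,0,0]}
    - {"grip":0,"linear":[0,0,2.5],"rot":[0,0,0]}
    - {"grip":0.3,"linear":[0,0,2.5],"rot":[0,0,0]}
    - {"grip":0.4,"linear":[0,0,2.5],"rot":[0,0,0]}
    - {"grip":0.5,"linear":[0,0,2.5],"rot":[0,0,0]}
    - {"grip":0.5,"linear":[0,0,-30],"rot":[0,0,0]}
    - {"grip":0.7,"linear":[0,0,-90],"rot":[0,0,0]}
    - {"grip":1,"linear":[0,0,-150],"rot":[0,0,0]}
    - {"grip":1,"linear":[0,0,-160],"rot":[0,0,0]}

```text
clock: 32.02
position: [463.9, -281.7, 173.8]
ee_rot: [0.105, 0.995, -0.001, 0.005]
contact_force: [0.1, -0.3, -0.7]
gripper_width: 85.1
grasp_force: 0.0
```

Run:
```python
from h import *
p,s=wrist();print(s['position'],s['contact_force'])
cv2.imwrite('pics/w11.png',cv2.resize(p['frame'][40:330,:,::-1],None,fx=1.4,fy=1.4))
```

```text
[ 463.89016136 -281.70101262  173.7951294 ] [ 0.12527687 -0.34580972 -0.65625079]
```

View pics/w11.png

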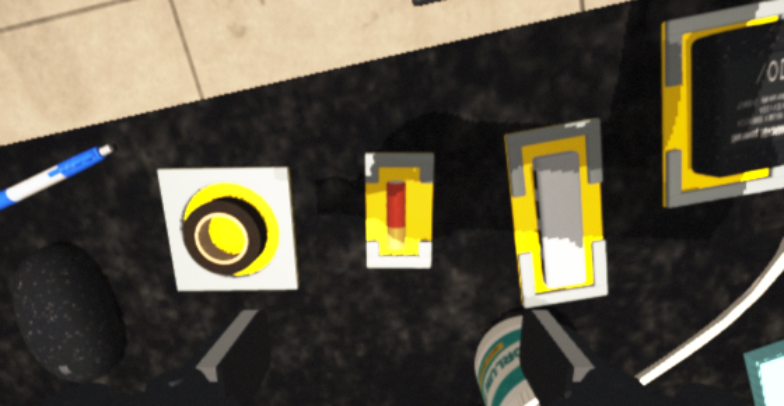

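All four items lie in their cut-outs: tape at (222,237), cell at (396,212), hub at (560,220) and brick at (740,100). The mug is untouched.

```bash
python3 -c "
from bench import job
print(job.job_done())"
```

```text
the job is handed in; nothing more can be done
None
```

I put the brick, hub, tape and cell into their trays in that order and handed the job in at about 32 s; the last wrist picture shows each one inside its cut-out, and the mug was not touched.

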